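# Tip the dowel pin out of a twin-bay tote

### The job

Pick up the orange twin-bay tote, which has a black centre grip, and tip it over the blue tray so that the steel dowel pin rolls out of its bay into the tray, while the brass bushing stays in the other bay. Then set the tote back down upright on the bench, clear of the tray, and let go. Get the pin out by tipping only: do not touch the pin or the bushing with the gripper.

Things in the scene. Friction and masses are not known exactly. Their poses are not given: they have to be found in the camera images.
- tote: Orange tote, 80 x 132 (y) mm, 0.3 kg. Origin: centre of its underside, z up. An 8 mm divider at y = 0 splits it into a +y and a -y bay, each 72 mm long in x between 38 mm high end walls. Floor 5 mm up, flat to |y| = 42 mm, then a ramp up to 13 mm at the wall-less outer edge, |y| = 66 mm. Tilt it about x, one outer edge down by some 45 degrees: what is round in that bay rolls out; the other bay keeps its part.
- grip (a point): Middle of the tote's black grip over the divider, 92 mm above the underside. The grip is 14 mm thick (tote's y), 56 mm long (x), 40 mm high; take it from above, fingers either side along y. Axes as the tote's. With the tote tipped 45 degrees its lowest corner, the pouring edge, is 112 mm lower than this point and almost under it; the pin then flies about 30 mm on in the tipping direction.
- tray: Blue loose square tray, 158 x 158 mm over the rim, 33 mm high, inside 142 x 142 mm, with a black rubber lining 8 mm above its underside; 0.5 kg. Origin: centre of its underside; x and y along its sides, z up. (Right of the work stand fixed things to keep the arm clear of: a tall white height gauge near x = 0.43, y = -0.53 and a low blue micrometer stand near x = 0.44, y = -0.21, in m from the robot's base.)
- pin: Plain steel dowel pin, 16 mm diameter, 60 mm long, about 90 g. Origin: its middle; x along its length. At the start it lies along the tote's x on the floor of one of the two bays (at the tote's +y or -y side, differing from start to start) and can roll.
- brass_bushing: Brass-coloured flanged bushing, 29 mm across, 22 mm high. Origin: centre of its flanged underside, z along its bore. At the start it stands in the bay opposite to the pin's. It may shift or fall over within its bay.

How it is judged:
On the way:
1. the tote, lifted over the tray, is tipped by more than 20 degrees (angle between tote's own z axis and vertical above 0.35 rad and height (world z) of tote above 0.03 m and horizontal distance between tote and tray below 0.25 m), for 0.1 s.
At the end, for the whole second after the job is handed in: The pin is at rest in the tray (middle within 75 mm of its centre along each side, below 40 mm over its underside); the tote stands on the bench (within 7 mm), centre over 110 mm from the tray's, upright within 10 degrees, at rest, released, with the bushing in it (x of pin in the frame of tray between -0.075 and 0.075 m and y of pin in the frame of tray between -0.075 and 0.075 m and z of pin in the frame of tray below 0.04 m and linear speed of pin below 0.05 m/s and angle between tote's own z axis and vertical below 0.17 rad and height (world z) of tote between -0.01 and 0.007 m and horizontal distance between tote and tray above 0.11 m and linear speed of tote below 0.03 m/s and x of brass_bushing in the frame of tote between -0.04 and 0.04 m and y of brass_bushing in the frame of tote between -0.066 and 0.066 m and z of brass_bushing in the frame of tote below 0.045 m and contact force between the fingers and tote below 0.1 N); the robot touches nothing.
It fails at once if the bushing leaves the tote (z of brass_bushing in the frame of tote above 0.07 m or z of brass_bushing in the frame of tote below -0.02 m or y of brass_bushing in the frame of tote above 0.075 m or y of brass_bushing in the frame of tote below -0.075 m).
It fails at once if the gripper touches the pin or the bushing (contact force between the fingers and pin above 0.5 N or contact force between the fingers and brass_bushing above 0.5 N).
It also fails if it takes over 61 s, if anything falls off the work surface, if the arm or the gripper's body presses on something with over 40 N, if the wrist force passes 120 N, or if a joint passes its speed limit or range.

### The arm

A 7-joint arm with a two-finger parallel gripper is mounted at the origin on a cart in front of the work surface, level with it; the furniture and walls round the work are solid. World frame = base frame: x ahead of the robot, y to its left, z up, the work surface at z = 0. Lengths are in m, angles in rad, forces in N, time in s.
With the tool pointing down it reaches from about 0.4 to 0.925 m from the base axis. Payload 5.6 kg.
Tool frame: the origin (TCP) lies midway between the tips of the shut fingers; the grasp point (between the pads) lies 19 mm behind it; z points along the fingers, y is the line along which they close (so a half turn about z gives the same grasp; the last joint's range is limited). The gripper opens to 85 mm and grips with 20 to 120 N. Pads are 22 mm wide; open, the fingers measure 114 mm over their backs; the gripper's body (76 mm by 85 mm) begins 54 mm behind the grasp point. The pads swing forward as they close: fully open they stand 13 mm farther back than shut.
Start: joints at [-1.338, 0.468, -0.012, 1.603, 0.006, 1.071, -0.056], TCP at [0.177, 0.625, 0.231] pointing down, gripper open.
Joint ranges: [-2.53, 2.53], [-0.31, 2.02], [-1.57, 1.55], [0.28, 2.44], [-1.29, 4.43], [0.15, 1.84], [-2.92, 2.92]. Speed limits (rad/s): [2.57, 2.57, 3.14, 3.14, 3.14, 3.14, 3.14].

### API

Orientations are given as a rotation vector (axis times angle).
In Python, from bench import manip, read_camera, find_in, silhouettes, place_of gives the robot as it stands.
- The arm moves only by the tool step_arm, never from a script. Its argument "deltas" is a list of rows, each an object with "jaw": the finger opening in m, from 0 to 0.0854; "translation": the shift along the tool's x, y, z in m, a list of three; "dr": the turn, a rotation vector about the tool's x, y, z in degrees, a list of three. In form: [{"jaw": jaw, "translation": [dx, dy, dz], "dr": [rx, ry, rz]}, ...]. A call has 1 to 12 rows; each row shifts and turns the commanded pose from where the row before left it, along the tool's axes as they then stand; what a row does not reach is not made up. A row lasts 1/10 s, in which the tool goes at most 50 mm and 8.59 degrees, less where a joint would pass 70% of its speed; a pose out of reach is approached as far as the arm can. A call is refused whole if a number of a shift passes 0.05 or a number of a turn 8.59, either way. A call with a gripper value outside its range is refused whole. The fingers move at their own pace and stop on an object; "newtons" is the grip in N (left out, the last holds). Time passes only in rows, so rows that do not move let the fingers close. It gives the time, the measured TCP pose, the force, the opening and the grip force at its end, in the units of the state.
- manip.state(): the state, without advancing time (a new reading comes with each control period).
- read_camera(name): name is "scene" or "top" or "wrist"; returns a dict with "img" (384x512x3 uint8, red, green, blue), "mtx" (3x3 intrinsics, pixels), "position" and "orientation" of the camera in the world. Camera axes: x right, y down, z forward; pixel columns grow to the right and rows downward; lengths in m; the calibration is good to about 2 mm. A picture is of the moment at which its call begins. There is no depth.
- manip.hand_in(): hands the job in; it is judged then, once.
Trained networks look in the newest picture that a camera, given by its name, has taken for a name from the list of things; names that differ only in an ending like _2 or _b are one class to them, and where a whole thing is asked for, a point or a joint stands for the part that bears it (a point fixed in the world has none). Each returns a list of dicts, best first, with "score" (0 to 1); they miss things now and then, are a little off and sometimes report something else, mostly with a low value. They report only what shows in the picture. A call takes as long as a camera call.
- find_in(camera, query): "extent" ([left, top, width, height] in pixels, round what is visible of it).
- silhouettes(camera, query): "region" (384x512 bool, what is visible of it) and "extent" ([left, top, width, height] in pixels, round what is visible of it).
- place_of(camera, query): "point" ([column, row] in pixels: a listed point, or the origin of a listed thing).
The state is a dict: "time_s": time; "joints": joint angles; "joint_vel": joint speeds; "effort": joint torques, N m; "tool_pos": TCP position; "tcp_rot": TCP orientation; "wrist_force": force on the tool from outside, world axes, zero at the start; "torque": the same for the moment, N m; "finger_gap": finger opening in m; "finger_force": force on a finger pad.
Only numpy, scipy, OpenCV 4.12 (cv2) and the standard library are available. Lean on these libraries where they do the work, as an engineer would, in place of code of your own. Each camera call takes 0.05 s, during which the arm holds its last target. There are 200 camera calls.

## Working session

There is one attempt and no reset: what is moved stays moved. The work goes in short steps, Python scripts to look and compute and a tool call to move; the robot and the scene stay as the last step left them, time stands still between calls to the robot, and variables do not carry over. Pictures are saved under pics/ and viewed, at most 10 in all, crops included, and the job is handed in when it is done.

Besides the shell and the picture viewer there is one more tool, called after "Call:" in YAML: its name, and indented under it one key for each argument. step_arm: Moves the arm, as the interface text tells. Its arguments: {"type":"object","properties":{"deltas":{"type":"array","items":{"type":"object","properties":{"jaw":{"type":"number"},"translation":{"type":"array","items":{"type":"number"}},"dr":{"type":"array","items":{"type":"number"}}}}},"newtons":{"type":"number"}},"required":["deltas"]}

```bash
mkdir -p pics; cat > h.py <<'E'
import numpy as np, cv2
from scipy.spatial.transform import Rotation as R
from bench import manip, read_camera, find_in, silhouettes, place_of
def rot(o):
    o=np.array(o,float)
    if o.shape==(3,3): return o
    return R.from_rotvec(o).as_matrix() if o.size==3 else R.from_quat(o).as_matrix()
def ray(c,px):
    d=rot(c["orientation"])@np.linalg.solve(np.array(c["mtx"]),[px[0],px[1],1.]); return np.array(c["position"]),d
def at_z(c,px,z):
    p,d=ray(c,px); return p+d*(z-p[2])/d[2]
def tri(obs):
    A=np.zeros((3,3));b=np.zeros(3)
    for c,px in obs:
        p,d=ray(c,px);d=d/np.linalg.norm(d);M=np.eye(3)-np.outer(d,d);A+=M;b+=M@p
    return np.linalg.solve(A,b)
def save(c,n): cv2.imwrite("pics/"+n,c["img"][:,:,::-1])
E
python3 - <<'E'
from h import *
s=manip.state(); print({k:np.round(s[k],3) for k in("time_s","tool_pos","tcp_rot","wrist_force","finger_gap")})
ims=[];C={}
for n in("scene","top"):
    c=read_camera(n);C[n]=c;ims.append(c["img"]);print(n,np.round(c["position"],3),np.round(c["orientation"],3))
    for q in("tote","grip","tray","pin","brass_bushing"):
        print(q,[(np.round(r["point"]),round(r["score"],2)) for r in place_of(n,q)[:2]])
        for r in place_of(n,q)[:1]:
            for z in(0,.015,.092): print("   z",z,np.round(at_z(c,r["point"],z),3)[:2])
cv2.imwrite("pics/a.png",cv2.resize(np.hstack(ims),(800,300))[:,:,::-1])
E
```

```text
{'time_s': np.float64(0.0), 'tool_pos': array([0.177, 0.625, 0.23 ]), 'tcp_rot': array([-4.320e-01, -3.112e+00,  3.000e-03]), 'wrist_force': array([-0.209,  0.825, -0.63 ]), 'finger_gap': np.float64(0.086)}
scene [ 0.178 -0.301  0.755] [-2.34   0.754 -0.298]
tote [(array([275., 265.]), 0.94)]
   z 0 [0.485 0.014]
   z 0.015 [0.479 0.008]
   z 0.092 [ 0.447 -0.025]
grip [(array([279., 243.]), 0.95)]
   z 0 [0.526 0.052]
   z 0.015 [0.519 0.045]
   z 0.092 [0.483 0.009]
tray [(array([245., 182.]), 0.94)]
   z 0 [0.569 0.241]
   z 0.015 [0.561 0.23 ]
   z 0.092 [0.521 0.175]
pin [(array([280., 268.]), 0.5)]
   z 0 [0.49  0.002]
   z 0.015 [ 0.483 -0.004]
   z 0.092 [ 0.452 -0.035]
brass_bushing [(array([268., 255.]), 0.43)]
   z 0 [0.488 0.042]
   z 0.015 [0.482 0.035]
   z 0.092 [ 0.45 -0.  ]
top [0.385 0.13  0.914] [-2.149  2.143 -0.198]
tote [(array([294., 212.]), 0.81)]
   z 0 [0.485 0.013]
   z 0.015 [0.483 0.015]
   z 0.092 [0.475 0.025]
grip [(array([295., 207.]), 0.94)]
   z 0 [0.498 0.009]
   z 0.015 [0.496 0.011]
   z 0.092 [0.487 0.021]
tray [(array([200., 186.]), 0.95), (array([285., 210.]), 0.69)]
   z 0 [0.552 0.252]
   z 0.015 [0.549 0.25 ]
   z 0.092 [0.535 0.239]
pin [(array([301., 213.]), 0.42)]
   z 0 [ 0.482 -0.006]
   z 0.015 [ 0.48  -0.004]
   z 0.092 [0.472 0.007]
brass_bushing [(array([284., 208.]), 0.54)]
   z 0 [0.494 0.037]
   z 0.015 [0.492 0.039]
   z 0.092 [0.483 0.047]
```

View pics/a.png

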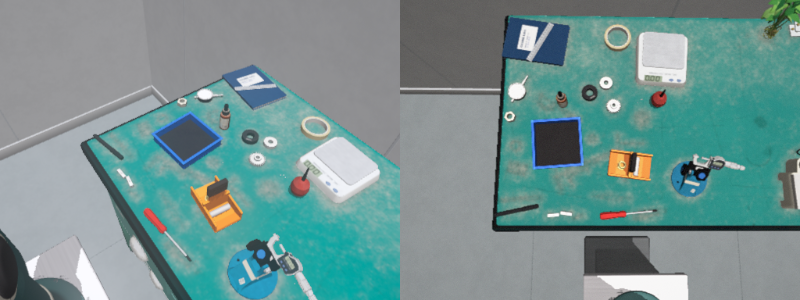

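The pin (silver) looks to be in the bay away from the tray (-y, top view about 640,170), with the bushing on the +y side (about 622,165). I'll check this on a zoom and measure the yaws.

```bash
python3 - <<'E'
from h import *
c=read_camera("top");s=silhouettes("top","tote");g=silhouettes("top","grip");t=silhouettes("top","tray")
for n,m,z in(("tote",s,.025),("grip",g,.1),("tray",t,.03)):
    ys,xs=np.nonzero(m[0]["region"]); P=np.array([at_z(c,p,z)[:2] for p in zip(xs+.0,ys+.0)],np.float32)
    print(n,m[0]["score"],m[0]["extent"],cv2.minAreaRect(P))
a=cv2.resize(c["img"][170:250,250:350],(500,400),interpolation=2)
d=read_camera("scene"); b=cv2.resize(d["img"][215:305,240:315],(300,400),interpolation=2)
cv2.imwrite("pics/b.png",np.hstack([a,b])[:,:,::-1])
pts=[tri([(c,place_of("top",q)[0]["point"]),(d,place_of("scene",q)[0]["point"])]) for q in("grip","tote","tray")]
print(np.round(pts,3))
E
```

```text
tote 0.85 [269.4, 190.5, 53.5, 43.2] ((0.48492443561553955, 0.012820422649383545), (0.13820427656173706, 0.08850535750389099), 81.5212631225586)
grip 0.7 [280.4, 207.0, 11.6, 13.0] ((0.4752514064311981, 0.04758384823799133), (0.023875489830970764, 0.02424093894660473), 44.74570846557617)
tray 0.77 [168.2, 152.6, 68.2, 65.7] ((0.5551178455352783, 0.24476929008960724), (0.15844309329986572, 0.16069601476192474), 4.317861080169678)
[[ 0.479  0.014  0.066]
 [ 0.486  0.016 -0.003]
 [ 0.559  0.245 -0.01 ]]
```

View pics/b.png

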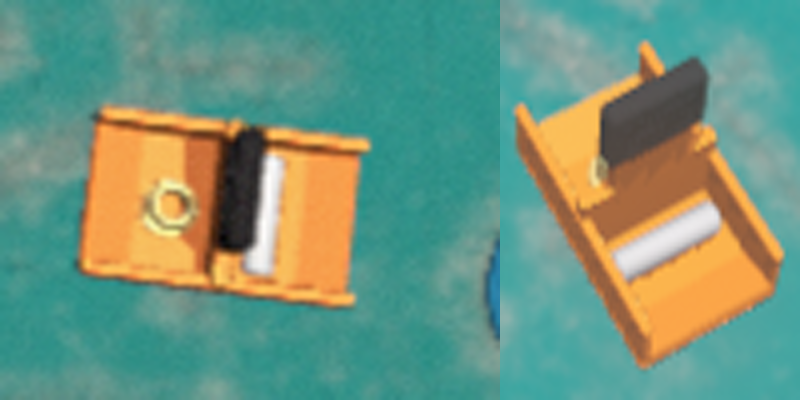

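Confirmed: the pin is in the -y bay, next to the divider, and the bushing stands in the +y bay. Next I'll refine the tote yaw and centre from the wall-top corners.

```bash
python3 - <<'E'
from h import *
c=read_camera("top")
K=[at_z(c,(250+u/5-.4,170+v/5-.4),.036)[:2] for u,v in((100,108),(368,143),(354,305),(82,270))]
K=np.array(K);print(np.round(K,3),K.mean(0))
for a,b in((1,0),(2,3)): d=K[b]-K[a];print(np.linalg.norm(d),np.degrees(np.arctan2(d[1],d[0]))-90)
for a,b in((3,0),(2,1)): d=K[b]-K[a];print(np.linalg.norm(d),np.degrees(np.arctan2(d[1],d[0])))
T=rot(manip.state()["tcp_rot"]);print(T.round(3))
E
```

```text
[[ 0.532  0.076]
 [ 0.516 -0.056]
 [ 0.436 -0.047]
 [ 0.453  0.085]] [0.48418004 0.01467748]
0.13286618753462004 -7.267803236035576
0.13284038764367775 -7.158831471708822
0.0801308783531276 -6.54774416460328
0.07987792321130867 -6.564143615048999
[[-0.962  0.272  0.   ]
 [ 0.272  0.962  0.   ]
 [-0.     0.    -1.   ]]
```

Call:
step_arm:
  deltas:
    - {"jaw":0.085,"translation":[0,0,0],"dr":[0,0,-8.5]}
    - {"jaw":0.085,"translation":[-0.027,-0.04,0],"dr":[0,0,0]}
    - {"jaw":0.085,"translation":[-0.027,-0.04,0],"dr":[0,0,0]}
    - {"jaw":0.085,"translation":[-0.027,-0.04,0],"dr":[0,0,0]}
    - {"jaw":0.085,"translation":[-0.027,-0.04,0],"dr":[0,0,0]}
    - {"jaw":0.085,"translation":[-0.027,-0.04,0],"dr":[0,0,0]}
    - {"jaw":0.085,"translation":[-0.027,-0.04,0],"dr":[0,0,0]}
    - {"jaw":0.085,"translation":[-0.027,-0.04,0],"dr":[0,0,0]}
    - {"jaw":0.085,"translation":[-0.027,-0.04,0],"dr":[0,0,0]}
    - {"jaw":0.085,"translation":[-0.027,-0.04,0],"dr":[0,0,0]}
    - {"jaw":0.085,"translation":[0,0,0],"dr":[0,0,0]}

```text
time_s: 2.8
tool_pos: [0.375, 0.2318, 0.2317]
tcp_rot: [0.216, 3.133, -0.002]
wrist_force: [-0.0, 0.9, 1.5]
finger_gap: 0.0848
finger_force: 0.0
```

Call:
step_arm:
  deltas:
    - {"jaw":0.085,"translation":[0,0,0],"dr":[0,0,-0.9]}
    - {"jaw":0.085,"translation":[-0.027,-0.04,0],"dr":[0,0,0]}
    - {"jaw":0.085,"translation":[-0.027,-0.04,0],"dr":[0,0,0]}
    - {"jaw":0.085,"translation":[-0.027,-0.04,0],"dr":[0,0,0]}
    - {"jaw":0.085,"translation":[-0.027,-0.041,0],"dr":[0,0,0]}
    - {"jaw":0.085,"translation":[-0.027,-0.041,0],"dr":[0,0,0]}
    - {"jaw":0.085,"translation":[0,0,0.02],"dr":[0,0,0]}
    - {"jaw":0.085,"translation":[0,0,0.02],"dr":[0,0,0]}
    - {"jaw":0.085,"translation":[0,0,0],"dr":[0,0,0]}

```text
time_s: 3.7
tool_pos: [0.4823, 0.0231, 0.1891]
tcp_rot: [-0.171, -3.132, 0.002]
wrist_force: [-0.6, 0.3, -0.5]
finger_gap: 0.0851
finger_force: 0.0
```

```bash
python3 - <<'E'
from h import *
s=manip.state();T=rot(s["tcp_rot"]);print(s["time_s"],np.round(s["tool_pos"],4),np.degrees(np.arctan2(T[1,1],T[0,1])))
c=read_camera("wrist");save(c,"w.png")
for q,z in(("grip",.092),("tote",0),("pin",.013),("brass_bushing",.005)):
    for r in place_of("wrist",q)[:1]:print(q,r["score"],np.round(r["point"]),np.round(at_z(c,r["point"],z),4))
for r in silhouettes("wrist","grip")[:1]: print(r["extent"])
E
```

```text
3.7 [0.4823 0.0231 0.1891] 83.76008311028336
grip 0.83 [248. 197.] [0.4844 0.0123 0.092 ]
tote 0.93 [251. 173.] [0.4827 0.0126 0.    ]
pin 0.77 [236. 176.] [ 0.4815 -0.0036  0.013 ]
brass_bushing 0.58 [274. 174.] [0.4861 0.0392 0.005 ]
[186.0, 141.1, 133.8, 94.4]
```

View pics/w.png

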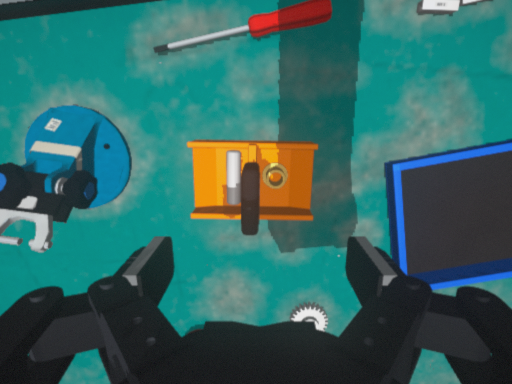

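The wrist view shows the tote square to the fingers, with the grip at (248,197), the pin at (236,176) and the bushing at (274,174). I'll shift about 9 mm towards -y, then descend and grip.

Call:
step_arm:
  deltas:
    - {"jaw":0.085,"translation":[-0.003,-0.009,0],"dr":[0,0,0]}
    - {"jaw":0.07,"translation":[0,0,0.025],"dr":[0,0,0]}
    - {"jaw":0.07,"translation":[0,0,0.03],"dr":[0,0,0]}
    - {"jaw":0.07,"translation":[0,0,0.03],"dr":[0,0,0]}
    - {"jaw":0.07,"translation":[0,0,0.028],"dr":[0,0,0]}
    - {"jaw":0.07,"translation":[0,0,0],"dr":[0,0,0]}
    - {"jaw":0.07,"translation":[0,0,0],"dr":[0,0,0]}
  newtons: 60

```text
time_s: 4.7
tool_pos: [0.4862, 0.0117, 0.0787]
tcp_rot: [-0.177, -3.137, 0.001]
wrist_force: [0.3, -0.9, 0.8]
finger_gap: 0.07
finger_force: 0.0
```

Call:
step_arm:
  deltas:
    - {"jaw":0.04,"translation":[0,0,0],"dr":[0,0,0]}
    - {"jaw":0.025,"translation":[0,0,0],"dr":[0,0,0]}
    - {"jaw":0.015,"translation":[0,0,0],"dr":[0,0,0]}
    - {"jaw":0.0,"translation":[0,0,0],"dr":[0,0,0]}
    - {"jaw":0.0,"translation":[0,0,0],"dr":[0,0,0]}
    - {"jaw":0.0,"translation":[0,0,0],"dr":[0,0,0]}
    - {"jaw":0.0,"translation":[0,0,0],"dr":[0,0,0]}
    - {"jaw":0.0,"translation":[0,0,0],"dr":[0,0,0]}
  newtons: 60

```text
time_s: 5.5
tool_pos: [0.4865, 0.0128, 0.0791]
tcp_rot: [0.174, 3.135, 0.001]
wrist_force: [-0.6, 1.2, 6.8]
finger_gap: 0.0129
finger_force: 60.3
```

Call:
step_arm:
  deltas:
    - {"jaw":0,"translation":[0,0,-0.01],"dr":[0,0,0]}
    - {"jaw":0,"translation":[0,0,-0.02],"dr":[0,0,0]}
    - {"jaw":0,"translation":[0,0,-0.025],"dr":[0,0,0]}
    - {"jaw":0,"translation":[0,0,-0.025],"dr":[0,0,0]}
    - {"jaw":0,"translation":[0,0,-0.02],"dr":[0,0,0]}
    - {"jaw":0,"translation":[0,0,-0.01],"dr":[0,0,0]}
    - {"jaw":0,"translation":[0,0,0],"dr":[0,0,0]}
    - {"jaw":0,"translation":[-0.002,0.008,0],"dr":[0,0,0]}
    - {"jaw":0,"translation":[-0.003,0.015,0],"dr":[0,0,0]}
    - {"jaw":0,"translation":[-0.003,0.02,0],"dr":[0,0,0]}
    - {"jaw":0,"translation":[-0.003,0.02,0],"dr":[0,0,0]}
    - {"jaw":0,"translation":[-0.003,0.02,0],"dr":[0,0,0]}

```text
time_s: 6.7
tool_pos: [0.5088, 0.0955, 0.187]
tcp_rot: [-0.174, -3.135, 0.001]
wrist_force: [0.3, -0.0, -4.1]
finger_gap: 0.013
finger_force: 58.9
```

Call:
step_arm:
  deltas:
    - {"jaw":0,"translation":[-0.003,0.02,0],"dr":[0,0,0]}
    - {"jaw":0,"translation":[-0.003,0.02,0],"dr":[0,0,0]}
    - {"jaw":0,"translation":[-0.003,0.02,0],"dr":[0,0,0]}
    - {"jaw":0,"translation":[-0.003,0.02,0],"dr":[0,0,0]}
    - {"jaw":0,"translation":[-0.003,0.02,0],"dr":[0,0,0]}
    - {"jaw":0,"translation":[-0.003,0.02,0],"dr":[0,0,0]}
    - {"jaw":0,"translation":[-0.003,0.02,0],"dr":[0,0,0]}
    - {"jaw":0,"translation":[-0.003,0.02,0],"dr":[0,0,0]}
    - {"jaw":0,"translation":[-0.003,0.018,0],"dr":[0,0,0]}
    - {"jaw":0,"translation":[-0.002,0.012,0],"dr":[0,0,0]}
    - {"jaw":0,"translation":[0,0.006,0],"dr":[0,0,0]}
    - {"jaw":0,"translation":[0,0,0],"dr":[0,0,0]}

```text
time_s: 7.9
tool_pos: [0.5595, 0.2856, 0.1879]
tcp_rot: [-0.174, -3.136, 0.0]
wrist_force: [-0.5, 0.1, -4.3]
finger_gap: 0.0129
finger_force: 58.9
```

```bash
python3 - <<'E'
from h import *
s=manip.state();T=rot(s["tcp_rot"]);print(s["time_s"],np.round(s["tool_pos"],4),T.round(3),s["joints"],s["finger_gap"])
c=read_camera("wrist");d=read_camera("top")
cv2.imwrite("pics/c.png",cv2.resize(np.hstack([c["img"],d["img"]]),(800,300))[:,:,::-1])
E
```

```text
7.9 [0.5595 0.2856 0.1879] [[-0.994  0.111 -0.001]
 [ 0.111  0.994 -0.   ]
 [ 0.001 -0.    -1.   ]] [-0.73071976  0.4799336   0.27602119  1.71312307 -0.15317589  0.97025965
  1.06258097] 0.012897515946178231
```

View pics/c.png

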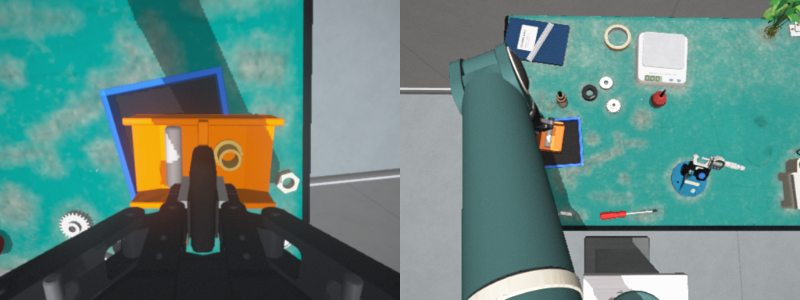

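The pin is still in the -y bay and the tote is over the tray. I'll lower it a little and tip the -y edge down.

Call:
step_arm:
  deltas:
    - {"jaw":0,"translation":[0,0,0.01],"dr":[0,0,0]}
    - {"jaw":0,"translation":[0,0,0.007],"dr":[0,0,0]}
    - {"jaw":0,"translation":[0,0,0],"dr":[-4,0,0]}
    - {"jaw":0,"translation":[0,0,0],"dr":[-7,0,0]}
    - {"jaw":0,"translation":[0,0,0],"dr":[-8,0,0]}
    - {"jaw":0,"translation":[0,0,0],"dr":[-8,0,0]}
    - {"jaw":0,"translation":[0,0,0],"dr":[-8,0,0]}
    - {"jaw":0,"translation":[0,0,0],"dr":[-6,0,0]}
    - {"jaw":0,"translation":[0,0,0],"dr":[-4,0,0]}
    - {"jaw":0,"translation":[0,0,0],"dr":[0,0,0]}
    - {"jaw":0,"translation":[0,0,0],"dr":[0,0,0]}
    - {"jaw":0,"translation":[0,0,0],"dr":[0,0,0]}

```text
time_s: 9.2
tool_pos: [0.5598, 0.2857, 0.1718]
tcp_rot: [0.157, 2.861, 1.18]
wrist_force: [0.9, 0.3, -3.5]
finger_gap: 0.0129
finger_force: 59.6
```

```bash
python3 - <<'E'
from h import *
s=manip.state();T=rot(s["tcp_rot"]);print(s["time_s"],np.round(s["tool_pos"],4),T.round(3),s["joints"],s["finger_gap"],s["wrist_force"])
c=read_camera("wrist");d=read_camera("scene")
cv2.imwrite("pics/d.png",cv2.resize(np.hstack([c["img"],d["img"]]),(800,300))[:,:,::-1])
for n in("wrist","scene"):
  for q in("pin","brass_bushing","tray"):print(n,q,[(r["point"],r["score"]) for r in place_of(n,q)[:1]])
E
```

```text
9.2 [0.5598 0.2857 0.1718] [[-0.994  0.077  0.078]
 [ 0.11   0.705  0.701]
 [-0.001  0.705 -0.709]] [-0.02023508  0.5053257  -0.20506098  1.97020257 -1.08777418  0.74123741
  2.13484662] 0.012945672969390249 [ 0.9305672   0.30396784 -3.52169788]
wrist pin [([80.7, 203.9], 0.89)]
wrist brass_bushing [([280.4, 200.7], 0.75)]
wrist tray [([80.5, 193.7], 0.71)]
scene pin [([238.6, 177.5], 0.45)]
scene brass_bushing [([243.7, 181.4], 0.68)]
scene tray [([241.7, 181.3], 0.84)]
```

View pics/d.png

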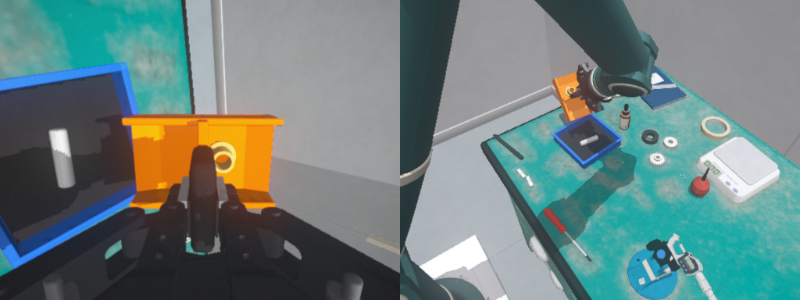

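The pin lies mid-tray and the bushing is still in its bay. I'll untilt gently, raise the tote and carry it back.

Call:
step_arm:
  deltas:
    - {"jaw":0,"translation":[0,0,0],"dr":[3,0,0]}
    - {"jaw":0,"translation":[0,0,0],"dr":[5,0,0]}
    - {"jaw":0,"translation":[0,0,0],"dr":[6,0,0]}
    - {"jaw":0,"translation":[0,0,0],"dr":[6,0,0]}
    - {"jaw":0,"translation":[0,0,0],"dr":[6,0,0]}
    - {"jaw":0,"translation":[0,0,0],"dr":[6,0,0]}
    - {"jaw":0,"translation":[0,0,0],"dr":[5,0,0]}
    - {"jaw":0,"translation":[0,0,0],"dr":[4,0,0]}
    - {"jaw":0,"translation":[0,0,0],"dr":[3,0,0]}
    - {"jaw":0,"translation":[0,0,0],"dr":[1,0,0]}
    - {"jaw":0,"translation":[0,0,-0.01],"dr":[0,0,0]}
    - {"jaw":0,"translation":[0,0,-0.008],"dr":[0,0,0]}

```text
time_s: 10.8
tool_pos: [0.5597, 0.2844, 0.1899]
tcp_rot: [-0.177, -3.136, 0.002]
wrist_force: [0.2, -0.4, -3.3]
finger_gap: 0.0135
finger_force: 59.5
```

Call:
step_arm:
  deltas:
    - {"jaw":0,"translation":[0.001,-0.008,0],"dr":[0,0,0]}
    - {"jaw":0,"translation":[0.003,-0.016,0],"dr":[0,0,0]}
    - {"jaw":0,"translation":[0.004,-0.025,0],"dr":[0,0,0]}
    - {"jaw":0,"translation":[0.004,-0.025,0],"dr":[0,0,0]}
    - {"jaw":0,"translation":[0.004,-0.025,0],"dr":[0,0,0]}
    - {"jaw":0,"translation":[0.004,-0.025,0],"dr":[0,0,0]}
    - {"jaw":0,"translation":[0.004,-0.025,0],"dr":[0,0,0]}
    - {"jaw":0,"translation":[0.004,-0.025,0],"dr":[0,0,0]}
    - {"jaw":0,"translation":[0.004,-0.025,0],"dr":[0,0,0]}
    - {"jaw":0,"translation":[0.004,-0.025,0],"dr":[0,0,0]}
    - {"jaw":0,"translation":[0.004,-0.025,0],"dr":[0,0,0]}
    - {"jaw":0,"translation":[0.003,-0.016,0],"dr":[0,0,0]}

```text
time_s: 12.0
tool_pos: [0.4857, 0.0228, 0.1897]
tcp_rot: [-0.182, -3.135, 0.003]
wrist_force: [-0.1, 0.8, -2.7]
finger_gap: 0.0132
finger_force: 59.4
```

Call:
step_arm:
  deltas:
    - {"jaw":0,"translation":[0,-0.008,0],"dr":[0,0,0]}
    - {"jaw":0,"translation":[0,0,0.02],"dr":[0,0,0]}
    - {"jaw":0,"translation":[0,0,0.025],"dr":[0,0,0]}
    - {"jaw":0,"translation":[0,0,0.025],"dr":[0,0,0]}
    - {"jaw":0,"translation":[0,0,0.015],"dr":[0,0,0]}
    - {"jaw":0,"translation":[0,0,0.008],"dr":[0,0,0]}
    - {"jaw":0,"translation":[0,0,0],"dr":[0,0,0]}
    - {"jaw":0,"translation":[0,0,0],"dr":[0,0,0]}

```text
time_s: 12.8
tool_pos: [0.4871, 0.0184, 0.0973]
tcp_rot: [0.175, 3.136, -0.002]
wrist_force: [0.8, 0.0, -3.9]
finger_gap: 0.0136
finger_force: 59.5
```

```bash
python3 - <<'E'
from h import *
s=manip.state();T=rot(s["tcp_rot"]);print(s["time_s"],np.round(s["tool_pos"],4),T.round(3),s["finger_gap"],s["wrist_force"])
c=read_camera("wrist");save(c,"e.png")
E
```

```text
12.8 [0.4871 0.0184 0.0973] [[-0.994  0.111  0.001]
 [ 0.111  0.994 -0.002]
 [-0.001 -0.001 -1.   ]] 0.0136219720254553 [ 0.76598148  0.04554568 -3.89338456]
```

View pics/e.png

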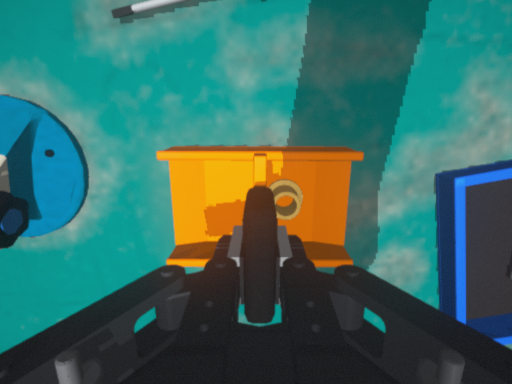

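The bushing is upright at (286,200) in its bay and the tote is level, about 18 mm up. I'll lower it until contact.

Call:
step_arm:
  deltas:
    - {"jaw":0,"translation":[0,0,0.008],"dr":[0,0,0]}
    - {"jaw":0,"translation":[0,0,0.006],"dr":[0,0,0]}
    - {"jaw":0,"translation":[0,0,0.002],"dr":[0,0,0]}
    - {"jaw":0,"translation":[0,0,0.001],"dr":[0,0,0]}
    - {"jaw":0,"translation":[0,0,0],"dr":[0,0,0]}
    - {"jaw":0,"translation":[0,0,0],"dr":[0,0,0]}

```text
time_s: 13.45
tool_pos: [0.4866, 0.0182, 0.0798]
tcp_rot: [-0.175, -3.137, 0.003]
wrist_force: [0.1, -0.0, -3.0]
finger_gap: 0.0131
finger_force: 59.5
```

Call:
step_arm:
  deltas:
    - {"jaw":0,"translation":[0,0,0.001],"dr":[0,0,0]}
    - {"jaw":0,"translation":[0,0,0],"dr":[0,0,0]}
    - {"jaw":0,"translation":[0,0,0],"dr":[0,0,0]}

```text
time_s: 13.75
tool_pos: [0.4867, 0.0182, 0.0791]
tcp_rot: [0.175, 3.136, -0.003]
wrist_force: [-1.0, -0.4, 1.6]
finger_gap: 0.0133
finger_force: 60.0
```

Contact. I'll open the fingers partway, since full opening isn't needed, and retreat upwards.

Call:
step_arm:
  deltas:
    - {"jaw":0.02,"translation":[0,0,0],"dr":[0,0,0]}
    - {"jaw":0.035,"translation":[0,0,0],"dr":[0,0,0]}
    - {"jaw":0.06,"translation":[0,0,0],"dr":[0,0,0]}
    - {"jaw":0.07,"translation":[0,0,0],"dr":[0,0,0]}
    - {"jaw":0.07,"translation":[0,0,0],"dr":[0,0,0]}
    - {"jaw":0.07,"translation":[0,0,-0.02],"dr":[0,0,0]}
    - {"jaw":0.07,"translation":[0,0,-0.04],"dr":[0,0,0]}
    - {"jaw":0.07,"translation":[0,0,-0.04],"dr":[0,0,0]}
    - {"jaw":0.07,"translation":[0,0,-0.03],"dr":[0,0,0]}
    - {"jaw":0.07,"translation":[0,0,0],"dr":[0,0,0]}

```text
time_s: 14.75
tool_pos: [0.4893, 0.0187, 0.2129]
tcp_rot: [0.175, 3.129, 0.001]
wrist_force: [0.0, 0.3, 0.4]
finger_gap: 0.0698
finger_force: 0.0
```

```bash
python3 - <<'E'
from h import *
c=read_camera("wrist");d=read_camera("scene")
cv2.imwrite("pics/f.png",cv2.resize(np.hstack([c["img"],d["img"]]),(800,300))[:,:,::-1])
for q in("pin","brass_bushing","tray","tote"):print(q,[(np.round(at_z(d,r["point"],.012),3),r["score"]) for r in place_of("scene",q)[:1]])
E
```

```text
pin [(array([0.566, 0.255, 0.012]), 0.54)]
brass_bushing [(array([0.481, 0.019, 0.012]), 0.73)]
tray [(array([0.553, 0.238, 0.012]), 0.87)]
tote []
```

View pics/f.png

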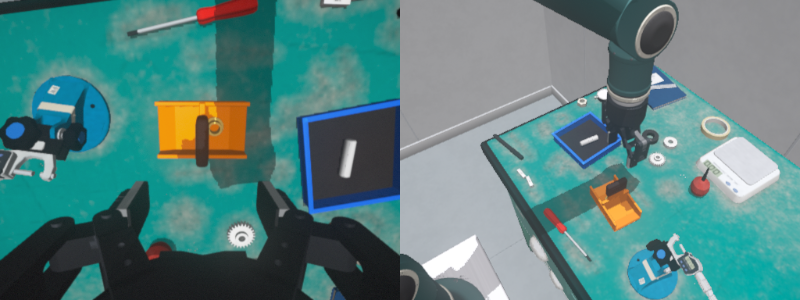

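The tote is standing upright and released with the bushing in it, and the pin is at rest in the tray.

```bash
python3 -c "
from bench import manip
print(manip.hand_in())"
```

```text
the job is handed in; nothing more can be done
None
```

The job is handed in: the last pictures showed the pin at rest in the tray, and the tote upright on the bench, released and clear of the tray, with the bushing still in its bay; no verdict was returned.

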